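# Register the gauge bar, then hold the pipe piece level above it

### The job

First push the loose steel gauge bar fully home on the measuring board, so that it lies flat against both the long fence and the end stop. Then draw the copper pipe piece out of the slanted stand, turn it level and hold it about 10 cm above the gauge bar, parallel to the bar and centred over it, so that their lengths can be compared by eye. Finish while still holding the pipe there in the gripper, touching nothing else; slide the bar without lifting it, and leave the bottle, the brass tee and the wrench alone.

Things in the scene. Friction and masses are not known exactly. Their poses are not given: they have to be found in the camera images.
- board: Fixed measuring board, aluminium plate 170 (x) x 260 (y) x 10 mm; origin: centre of its underside, on the bench. Dark steel fence (12 thick, 200 long, 20 mm above the plate) along y, its face towards -x at x = +35 mm. Dark steel end stop (12 thick, from x = -15 to +35 mm, 20 mm above the plate), its face towards -y at y = +95 mm.
- home (a point): Point on the board's top (x = +20, y = +10, z = +10 mm in the board's frame) where the gauge bar's origin lies when the bar is home; the bar's y axis is then parallel to the board's.
- bar: Gauge bar: plain bright-steel flat bar 30 (x) x 170 (y) x 20 mm (z), about 0.3 kg, loose on the board's top, askew by up to 0.15 rad; its middle starts 20 to 40 mm short of home along the board's x and 18 to 40 mm along y, so it is pushed to +x and +y. Origin: centre of its underside, long axis y.
- stand: Fixed grey pipe stand: base plate 10 mm thick from x = -115 to +35 mm, y = +-50 mm; origin at bench level. A square sleeve (bore 25 mm, walls 4 mm, 90 mm deep) leans 45 degrees from vertical towards the stand's +x; centre of its inner floor at x = -95, y = 0, z = 45 mm. Things come out straight along the sleeve, to +x and up.
- mouth (a point): Centre of the sleeve's open mouth (stand frame x = -31, y = 0, z = 109 mm).
- pipe: Copper pipe piece with brass ends, 22 mm diameter, 170 mm long, about 0.11 kg, standing in the slanted sleeve with its lowest 90 mm inside and the upper 80 mm free (top 172 mm above the bench). Origin: the middle of its length, on its axis. Its own z axis is the pipe's axis (at the start pointing out of the sleeve). It is the same both ways round.
- bottle: Bystander: green bottle with red cap, 60 mm diameter, 170 mm high, standing on the bench beyond the work. Origin: centre of its underside. Leave alone.
- tee: Bystander: brass pipe tee about 60 x 56 x 34 mm, lying on the bench beyond the work. Origin: centre of the run's underside. Leave alone.
- wrench: Bystander: steel wrench lying on the bench beyond the work. Origin at its underside. Leave alone.
Not all that is in view belongs to the job. Of the things that look like the pipe, the middle-sized one is meant.

How it is judged:
By the outcome, as a careful person would: the job done as asked, in the order asked, and still so for the second after the job is handed in, while the arm keeps its last pose, push and grip.
It also fails if it takes over 72 s, if anything falls off the work surface, if the arm or the gripper's body presses on something with over 40 N, if the wrist force passes 120 N, or if a joint passes its speed limit or range.

### The arm

A 7-joint arm with a two-finger parallel gripper is mounted at the origin on the work surface. World frame = base frame: x ahead of the robot, y to its left, z up, the work surface at z = 0. Lengths are in m, angles in rad, forces in N, time in s.
With the tool pointing down it reaches from about 0.4 to 0.875 m from the base axis. Payload 19.3 kg.
Tool frame: the origin (TCP) lies on the centre line of the jaws, within the pads' length; the fingertips stand 14 mm ahead of it and the grasp point (between the pads) lies 5 mm behind it; y points along the fingers, x is the direction in which the jaws open and shut, and the axes are right-handed (so a half turn about y gives the same grasp; the last joint's range is limited). The gripper opens to 85 mm and grips with 20 to 120 N. Pads are 22 mm wide; open, the fingers measure 114 mm over their backs; the gripper's body (76 mm by 85 mm) begins 54 mm behind the grasp point. The pads swing forward as they close: fully open they stand 13 mm farther back than shut.
Start: joints at [1.076, 0.521, -0.036, 1.599, 0.021, 1.021, -0.113], TCP at [0.258, -0.569, 0.245] pointing down, gripper open.
Joint ranges: [-2.91, 2.91], [-0.3, 2.13], [-1.5, 1.42], [0.17, 2.43], [-1.26, 4.41], [0.16, 1.93], [-2.52, 2.52]. Speed limits (rad/s): [1.89, 1.89, 2.39, 2.39, 3.01, 3.01, 3.01].

### API

Orientations are given as [roll, pitch, yaw] about the fixed x, y, z axes, in that order (R = Rz(yaw) Ry(pitch) Rx(roll)).
In Python, from workcell import monitor, grab_frame, workorder gives the robot as it stands.
- The arm moves only by the tool drive_tool, never from a script. Its argument "steps" is one flat list of numbers, 5 for each row, row after row: the finger opening in mm, from 0 to 85.4, then the shift along the world's x, y, z in mm, then the turn about the world's z in degrees. In form: [fingers, tx, ty, tz, twist, fingers, tx, ty, tz, twist, ...]. A call has exactly 5 rows; each row shifts and turns the commanded pose from where the row before left it; what a row does not reach is not made up. A row lasts 1/12 s, in which the tool goes at most 41.7 mm and 7.16 degrees, less where a joint would pass 70% of its speed; a pose out of reach is approached as far as the arm can. A call is refused whole if a number of a shift passes 41.7 or a number of a turn 7.16, either way. A call with a gripper value outside its range is refused whole. The fingers move at their own pace and stop on an object; "grip_force" is the grip in N (left out, the last holds). Time passes only in rows, so rows that do not move let the fingers close, or fill a call up. It gives the time, the measured TCP pose, the force and the opening at its end, in the units of the state.
- monitor.observe(): the state, without advancing time (a new reading comes with each control period).
- grab_frame(name): name is "scene" or "top"; returns a dict with "frame" (480x640x3 uint8, red, green, blue), "vertical_fov" (degrees; the focal length in pixels is half the picture's height over the tangent of half this angle, whatever the lens; pixels are square), "cx", "cy" (the principal point, pixels), "k1" (the pictures are not rectified: a ray, as slopes to the right and down, at radius r is drawn at 1 + k1 r^2 times it, then the intrinsics apply), "xyz" and "orientation" of the camera in the world. Camera axes: x right, y down, z forward; pixel columns grow to the right and rows downward; lengths in m; the calibration is good to about 2 mm. A picture is of the moment at which its call begins. There is no depth.
- workorder.job_done(): hands the job in, once; it reports no verdict.
The state is a dict: "clock": time; "qpos": joint angles; "qd": joint speeds; "joint_efforts": joint torques, N m; "position": TCP position; "tool_rot": TCP orientation; "force": force on the tool from outside, world axes, zero at the start; "moment": the same for the moment, N m; "grip_width": finger opening in m.
Only numpy, scipy, OpenCV 4.12 (cv2) and the standard library are available. Lean on these libraries where they do the work, as an engineer would, in place of code of your own. Each camera call takes 0.05 s, during which the arm holds its last target. There are 200 camera calls.

## Working session

There is one attempt and no reset: what is moved stays moved. The work goes in short steps, Python scripts to look and compute and a tool call to move; the robot and the scene stay as the last step left them, time stands still between calls to the robot, and variables do not carry over. Pictures are saved under pics/ and viewed, about 8 in all and at most 12, crops included, and the job is handed in when it is done.

Besides the shell and the picture viewer there is one more tool, called after "Call:" by a JSON object that holds its "method" and its "body". drive_tool: Moves the arm, as the interface text tells. Its arguments: {"type":"object","properties":{"steps":{"type":"array"},"grip_force":{"type":"number"}},"required":["steps"]}

```bash
ls -R . | head -30; mkdir -p pics
cat > h.py <<'E'
import numpy as np, cv2
from scipy.spatial.transform import Rotation as Ro
def ld(n):
    d=np.load(f'pics/{n}.npy',allow_pickle=True).item(); return d
def grab(cam,n):
    from workcell import grab_frame
    d=grab_frame(cam); np.save(f'pics/{n}.npy',d,allow_pickle=True); cv2.imwrite(f'pics/{n}.png',d['frame'][:,:,::-1]); return d
def cal(d):
    f=240/np.tan(np.radians(d['vertical_fov'])/2)
    K=np.array([[f,0,d['cx']],[0,f,d['cy']],[0,0,1.]])
    o=np.array(d['orientation'],float)
    R=o if o.shape==(3,3) else Ro.from_euler('xyz',o).as_matrix()
    return K,np.array([d['k1'],0,0,0.]),R,np.array(d['xyz'],float)
def ray(d,uv):
    K,D,R,c=cal(d); p=cv2.undistortPoints(np.array(uv,float).reshape(-1,1,2),K,D)[:,0]
    r=np.c_[p,np.ones(len(p))]@R.T; return c,r
def onz(d,uv,z):
    c,r=ray(d,uv); return c+r*((z-c[2])/r[:,2])[:,None]
def proj(d,P):
    K,D,R,c=cal(d); q=(np.atleast_2d(P)-c)@R
    return cv2.projectPoints(q,np.zeros(3),np.zeros(3),K,D)[0][:,0]
E
python3 - <<'E'
from h import *
from workcell import monitor
print(monitor.observe())
for c in('scene','top'):
    d=grab(c,c+'0'); print({k:v for k,v in d.items() if k!='frame'})
E
```

```text
.:
pics

./pics:
{'clock': 0.0, 'qpos': array([ 1.0757993 ,  0.52200296, -0.03628938,  1.59997341,  0.0212173 ,
        1.0211257 , -0.11281737]), 'qd': array([-0.00091389,  0.00018693,  0.00060669,  0.0012254 , -0.00064741,
        0.0004673 , -0.00147185]), 'joint_efforts': array([ 7.38279450e-04, -9.27105975e+01,  1.97991572e+00, -3.69930947e+01,
        1.77002850e-02,  8.21563764e-03, -6.55805411e-05]), 'position': array([ 0.25739974, -0.56919255,  0.24474544]), 'tool_rot': array([-1.57091052e+00,  1.11852630e-03, -1.14605126e+00]), 'force': array([-0.54109767, -0.56181934, -0.58456099]), 'moment': array([ 0.02167527, -0.06430663, -0.08099599]), 'grip_width': 0.08533519006840674}
{'vertical_fov': 49.34796747183566, 'cx': 332.2086465856283, 'cy': 236.7766469262882, 'k1': -0.05452855353302304, 'xyz': array([ 1.00392147, -0.25874898,  0.82387071]), 'orientation': array([-2.45430459, -0.01391855,  0.89319888])}
{'vertical_fov': 49.044377951217186, 'cx': 313.2683206680825, 'cy': 238.53845915360031, 'k1': -0.05222995899971273, 'xyz': array([0.48642237, 0.10784774, 1.05361661]), 'orientation': array([-3.06840342e+00,  1.55451381e-03, -1.57248705e+00])}
```

View pics/scene0.png

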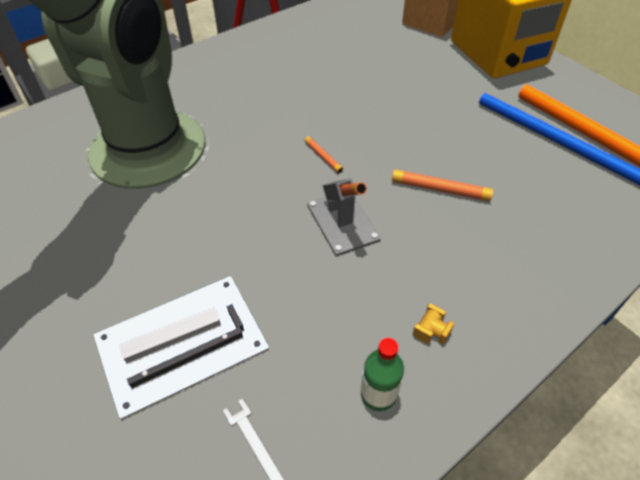

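View pics/top0.png

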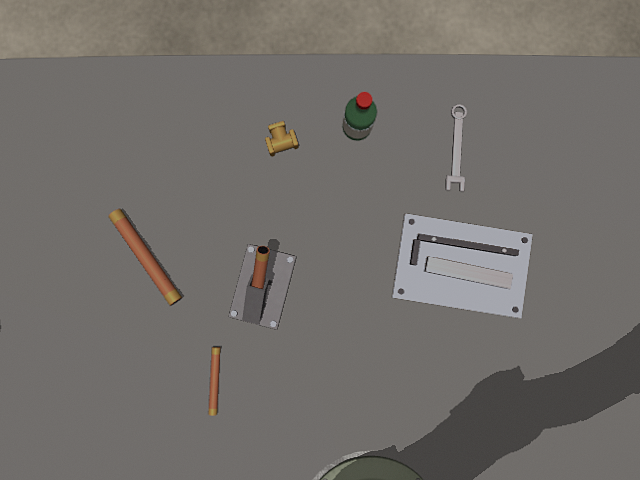

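```bash
cat >> h.py <<'E'
def quad(m):
    cs=cv2.findContours(m.astype(np.uint8),cv2.RETR_EXTERNAL,cv2.CHAIN_APPROX_NONE)[0]
    c=max(cs,key=cv2.contourArea); return c,cv2.minAreaRect(c)
E
python3 - <<'E'
from h import *
d=ld('top0'); s=ld('scene0')
for n,dd,pts in(('top',d,[(412,290),(470,272),(435,242),(500,300),(258,270),(262,300),(245,320),(290,270)]),('scene',s,[(130,335),(170,335),(200,290),(190,355),(352,189),(345,210),(325,195)])):
    print(n,[(p,dd['frame'][p[1],p[0]].tolist()) for p in pts])
im=d['frame'].astype(int); hsv=cv2.cvtColor(d['frame'],cv2.COLOR_RGB2HSV)
sub=im[200:330,380:545]
bright=np.zeros((480,640),bool); bright[200:330,380:545]=sub.min(2)>125
c,r=quad(bright); print('plate',cv2.boxPoints(r).tolist(), r)
hull=cv2.approxPolyDP(cv2.convexHull(c),6,True)[:,0]; print(hull.tolist()); P=onz(d,hull,.010); print(P.round(4).tolist(),P.mean(0))
cop=(hsv[...,0]<14)&(hsv[...,1]>120)&(hsv[...,2]>60)
n,l,st,ce=cv2.connectedComponentsWithStats(cop.astype(np.uint8)); print([(st[i].tolist(),ce[i].round(1).tolist()) for i in range(1,n) if st[i,4]>30])
big=[]
for dd,(x0,x1,y0,y1) in((d,(385,545,205,325)),(d,(215,310,230,340)),(s,(85,275,270,415)),(s,(295,390,130,260))):
    big.append(cv2.resize(dd['frame'][y0:y1,x0:x1],(400,300),interpolation=cv2.INTER_CUBIC))
cv2.imwrite('pics/crop0.png',np.vstack([np.hstack(big[:2]),np.hstack(big[2:])])[:,:,::-1])
E
```

```text
top [((412, 290), [165, 167, 175]), ((470, 272), [164, 162, 165]), ((435, 242), [0, 0, 0]), ((500, 300), [164, 166, 174]), ((258, 270), [139, 84, 59]), ((262, 300), [91, 88, 89]), ((245, 320), [85, 81, 82]), ((290, 270), [129, 124, 125])]
scene [((130, 335), [242, 246, 249]), ((170, 335), [233, 231, 229]), ((200, 290), [239, 244, 248]), ((190, 355), [78, 74, 76]), ((352, 189), [102, 64, 27]), ((345, 210), [51, 51, 52]), ((325, 195), [105, 105, 100])]
plate [[391.3808898925781, 297.11688232421875], [405.1677551269531, 212.86383056640625], [534.5753173828125, 234.03961181640625], [520.7884521484375, 318.29266357421875]] ((462.9781188964844, 265.5782470703125), (131.12872314453125, 85.37362670898438), 9.29330825805664)
[[532, 234], [520, 318], [392, 295], [406, 213]]
[[0.5713, -0.3298, 0.01], [0.4041, -0.3007, 0.01], [0.4508, -0.0461, 0.01], [0.6138, -0.0761, 0.01]] [ 0.50998328 -0.18816334  0.01      ]
[([356, 92, 16, 16, 199], [363.8, 99.3]), ([114, 217, 62, 79, 1221], [144.2, 255.8]), ([252, 259, 16, 30, 328], [258.9, 273.7]), ([209, 354, 11, 55, 430], [214.0, 381.4])]
```

View pics/crop0.png

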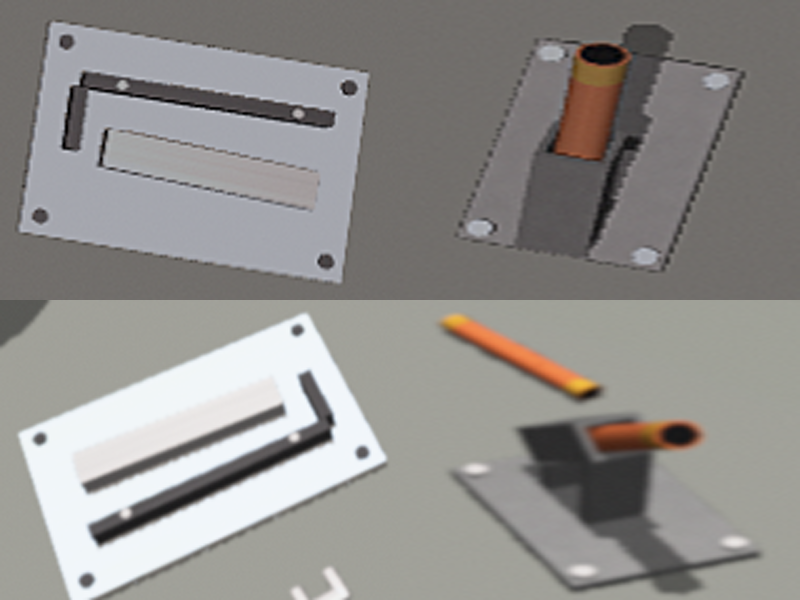

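Run:
```python
from h import *
d=ld('top0'); s=ld('scene0')
im=d['frame'].astype(int)
m=np.zeros((480,640),bool); w=im[200:330,380:545]; m[200:330,380:545]=(w.min(2)>125)&(w[...,2]-w[...,0]<5)
m=cv2.morphologyEx(m.astype(np.uint8),cv2.MORPH_OPEN,np.ones((3,3)))
c,r=quad(m); P=onz(d,cv2.boxPoints(r),.030); print('bar',r,P.round(4).tolist(),P.mean(0).round(4))
L=P[np.argsort(P[:,1])]; v=L[2:].mean(0)-L[:2].mean(0); by=np.degrees(np.arctan2(-v[0],v[1])); print('bar yaw',by,np.linalg.norm(v))
y=np.radians(-10.4); R=np.array([[np.cos(y),-np.sin(y)],[np.sin(y),np.cos(y)]]); B=np.array([.510,-.188])
print('bar in board',R.T@(P.mean(0)[:2]-B),'home',B+R@[.02,.01])
# fence face check: dark top of fence in top view
f=np.zeros((480,640),bool); f[200:330,380:545]=(w.max(2)<100); f=f&cv2.fillConvexPoly(np.zeros((480,640),np.uint8),np.array([[530,236],[519,315],[395,293],[407,216]]),1).astype(bool)
c,r=quad(f); print('fence',(R.T@(onz(d,c[:,0],.030)[:,:2]-B).T).T.min(0),(R.T@(onz(d,c[:,0],.030)[:,:2]-B).T).T.max(0))
# stand
q=np.array([(535,38),(745,72),(663,271),(457,237)],float); uv=np.c_[215+(q[:,0]-400)*95/400,230+q[:,1]*110/300]
S=onz(d,uv,.010); print('stand',S.round(4).tolist())
e=[(S[0]-S[3]),(S[1]-S[2])]; e2=[S[0]-S[1],S[3]-S[2]]
print([np.degrees(np.arctan2(a[1],a[0])).round(1) for a in e],[np.degrees(np.arctan2(-a[0],a[1])).round(1) for a in e2],[np.linalg.norm(a).round(3) for a in e+e2])
yw=np.mean([np.arctan2(a[1],a[0]) for a in e]+[np.arctan2(-a[0],a[1]) for a in e2]); ex=np.array([np.cos(yw),np.sin(yw)])
O=S.mean(0)[:2]+.04*ex; print('stand yaw',np.degrees(yw),'origin',O,'pipe top',O+.0252*ex,'mouth',O-.031*ex)
c1,r1=ray(d,[(263,250.2)]); c2,r2=ray(s,[(361.5,188.5)])
A=np.c_[r1[0],-r2[0]]; t=np.linalg.lstsq(A,c2-c1,rcond=None)[0]; print('tri top',c1+t[0]*r1[0],c2+t[1]*r2[0], 'z=.165:',onz(d,[(263,250.2)],.165),onz(s,[(361.5,188.5)],.165))
```

```text
bar ((469.3154602050781, 272.462158203125), (85.953857421875, 15.296873092651367), 11.592175483703613) [[0.4971, -0.1094, 0.03], [0.5263, -0.1159, 0.03], [0.492, -0.2811, 0.03], [0.4628, -0.2742, 0.03]] [ 0.4946 -0.1951  0.03  ]
bar yaw -11.728822073875893 0.16854129352202105
bar in board [-0.01390111 -0.00980982] home [ 0.53147662 -0.18177467]
fence [-0.0182817  -0.09880578] [0.04798886 0.11014016]
stand [[0.5524, 0.2411, 0.01], [0.5275, 0.1418, 0.01], [0.3839, 0.1801, 0.01], [0.4082, 0.2768, 0.01]]
[np.float64(-13.9), np.float64(-14.9)] [np.float64(-14.1), np.float64(-14.2)] [np.float64(0.149), np.float64(0.149), np.float64(0.102), np.float64(0.1)]
stand yaw -14.274513295724244 origin [0.506754   0.20007975] pipe top [0.53117596 0.19386624] mouth [0.47671111 0.20772336]
tri top [0.53196072 0.19423001 0.16474597] [0.53438713 0.19734459 0.16517296] z=.165: [[0.53194771 0.19420533 0.165     ]] [[0.53426384 0.19746435 0.165     ]]
```

Call:
{"method": "drive_tool", "body": {"steps": [0, 12.9, 25.5, -9, -2.3, 0, 12.9, 25.5, -9, -2.3, 0, 12.9, 25.5, -9, -2.3, 0, 12.9, 25.5, -9, -2.3, 0, 12.9, 25.5, -9, -2.3]}}

```text
clock: 0.52
position: [0.3223, -0.4406, 0.1997]
tool_rot: [-1.571, 0.0, -1.349]
force: [0.5, -0.5, 0.2]
grip_width: 0.0253
```

Call:
{"method": "drive_tool", "body": {"steps": [0, 12.9, 25.5, -9, -2.3, 0, 12.9, 25.5, -9, -2.3, 0, 12.9, 25.5, -9, -2.3, 0, 12.9, 25.5, -9, -2.3, 0, 12.9, 25.5, -9, -2.3]}}

```text
clock: 0.93
position: [0.3868, -0.3131, 0.1548]
tool_rot: [-1.571, 0.0, -1.55]
force: [0.5, -0.3, 0.5]
grip_width: -0.0002
```

Call:
{"method": "drive_tool", "body": {"steps": [0, 12.9, 25.5, -9, -2.3, 0, 12.9, 25.5, -9, -2.3, 0, 12.9, 25.5, -9, -2.3, 0, 12.9, 25.5, -9, -2.3, 0, 12.9, 25.5, -9, -2.3]}}

```text
clock: 1.35
position: [0.4514, -0.1856, 0.1098]
tool_rot: [-1.571, -0.0, -1.75]
force: [0.5, 0.4, -0.1]
grip_width: -0.0001
```

Call:
{"method": "drive_tool", "body": {"steps": [0, 0, 0, 0, 0, 0, 0, 0, 0, 0, 0, 0, 0, 0, 0, 0, 0, 0, 0, 0, 0, 0, 0, 0, 0]}}

```text
clock: 1.77
position: [0.4507, -0.188, 0.1106]
tool_rot: [-1.57, -0.0, -1.75]
force: [-0.0, 0.7, -0.1]
grip_width: -0.0
```

Call:
{"method": "drive_tool", "body": {"steps": [0, 0, 0, -18, 0, 0, 0, 0, -18, 0, 0, 0, 0, -18, 0, 0, 0, 0, -16, 0, 0, 0, 0, -10, 0]}}

```text
clock: 2.18
position: [0.4504, -0.1875, 0.0291]
tool_rot: [-1.572, 0.0, -1.749]
force: [-0.4, 0.4, -0.4]
grip_width: -0.0003
```

Call:
{"method": "drive_tool", "body": {"steps": [0, 5, -0.9, 0, 0, 0, 5, -0.9, 0, 0, 0, 4, -0.7, 0, 0, 0, 4, -0.7, 0, 0, 0, 3, -0.5, 0, 0]}}

```text
clock: 2.6
position: [0.4727, -0.1909, 0.031]
tool_rot: [-1.57, -0.0, -1.748]
force: [-2.2, 0.1, 2.8]
grip_width: -0.0002
```

Call:
{"method": "drive_tool", "body": {"steps": [0, 3, -0.5, 0, 0, 0, 3, -0.5, 0, 0, 0, 3, -0.5, 0, 0, 0, 3, -0.5, 0, 0, 0, 3, -0.5, 0, 0]}}

```text
clock: 3.02
position: [0.4873, -0.1932, 0.0303]
tool_rot: [-1.571, 0.0, -1.748]
force: [-2.8, 0.3, 2.7]
grip_width: 0.0001
```

Call:
{"method": "drive_tool", "body": {"steps": [0, 2.5, -0.45, 0, 0, 0, 2.5, -0.45, 0, 0, 0, 2.5, -0.45, 0, 0, 0, 2, -0.35, 0, 0, 0, 1, -0.2, 0, 0]}}

```text
clock: 3.43
position: [0.4979, -0.1951, 0.0303]
tool_rot: [-1.571, 0.0, -1.748]
force: [-2.8, 0.6, 1.6]
grip_width: 0.0003
```

Call:
{"method": "drive_tool", "body": {"steps": [0, 1, -0.2, 0, 0, 0, 1, -0.2, 0, 0, 0, 1, -0.2, 0, 0, 0, 1, -0.2, 0, 0, 0, 1, -0.2, 0, 0]}}

```text
clock: 3.85
position: [0.5015, -0.1959, 0.0302]
tool_rot: [-1.573, 0.0, -1.748]
force: [-12.8, 2.8, 10.0]
grip_width: -0.0003
```

Call:
{"method": "drive_tool", "body": {"steps": [0, 1, -0.2, 0, 0, 0, 0.5, -0.1, 0, 0, 0, 0, 0, 0, 0, 0, 0, 0, 0, 0, 0, 0, 0, 0, 0]}}

```text
clock: 4.27
position: [0.5015, -0.1959, 0.0299]
tool_rot: [-1.576, 0.0, -1.749]
force: [-16.4, 4.0, 11.2]
grip_width: -0.0002
```

Run:
```python
from h import *
a=grab('top','top1');b=grab('scene','scene1')
cv2.imwrite('pics/crop1.png',np.hstack([cv2.resize(a['frame'][205:325,385:545],(400,300),interpolation=cv2.INTER_CUBIC),cv2.resize(b['frame'][265:415,80:280],(400,300),interpolation=cv2.INTER_CUBIC)])[:,:,::-1])
```

```text
(no output)
```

View pics/crop1.png

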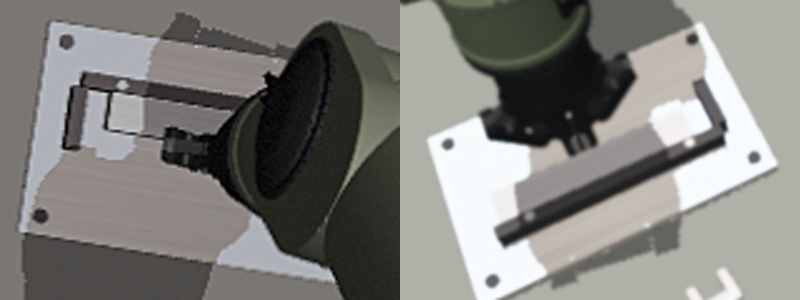

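Call:
{"method": "drive_tool", "body": {"steps": [0, -10, 1.8, 0, 0, 0, -12, 2.2, 5, 0, 0, 0, 0, 15, 0, 0, 0, 0, 20, 0, 0, 5, -20, 0, 0]}}

```text
clock: 4.78
position: [0.4885, -0.21, 0.073]
tool_rot: [-1.568, 0.001, -1.745]
force: [1.7, 0.5, 1.0]
grip_width: -0.0003
```

Call:
{"method": "drive_tool", "body": {"steps": [0, 5, -26, 0, 0, 0, 5, -26, 0, 0, 0, 5, -26, 0, 0, 0, 3, -25, 0, 0, 0, 0, 0, 0, 0]}}

```text
clock: 5.2
position: [0.5051, -0.3209, 0.0706]
tool_rot: [-1.569, -0.003, -1.753]
force: [-1.5, -0.4, -0.6]
grip_width: 0.0001
```

Call:
{"method": "drive_tool", "body": {"steps": [0, 0, 0, 0, 0, 0, 0, 0, 0, 0, 0, 0, 0, 0, 0, 0, 0, 0, 0, 0, 0, 0, 0, 0, 0]}}

```text
clock: 5.62
position: [0.5053, -0.3146, 0.0704]
tool_rot: [-1.571, 0.0, -1.747]
force: [-0.1, 0.2, 0.7]
grip_width: -0.0004
```

Call:
{"method": "drive_tool", "body": {"steps": [0, 0, 0, -14, 0, 0, 0, 0, -14, 0, 0, 0, 0, -12, 0, 0, 0, 0, 0, 0, 0, 0.7, 4, 0, 0]}}

```text
clock: 6.03
position: [0.5053, -0.3117, 0.0299]
tool_rot: [-1.572, -0.0, -1.749]
force: [-0.5, 0.0, 0.8]
grip_width: -0.0
```

Call:
{"method": "drive_tool", "body": {"steps": [0, 0.7, 4, 0, 0, 0, 0.7, 4, 0, 0, 0, 0.7, 4, 0, 0, 0, 0.5, 3, 0, 0, 0, 0.5, 3, 0, 0]}}

```text
clock: 6.45
position: [0.5092, -0.293, 0.0307]
tool_rot: [-1.57, -0.0, -1.748]
force: [-1.1, -3.2, 1.6]
grip_width: -0.0002
```

Call:
{"method": "drive_tool", "body": {"steps": [0, 0.4, 2, 0, 0, 0, 0.4, 2, 0, 0, 0, 0.4, 2, 0, 0, 0, 0.2, 1, 0, 0, 0, 0.2, 1, 0, 0]}}

```text
clock: 6.87
position: [0.5105, -0.2854, 0.0304]
tool_rot: [-1.571, -0.0, -1.748]
force: [-0.5, -2.7, 2.2]
grip_width: -0.0001
```

Call:
{"method": "drive_tool", "body": {"steps": [0, 0.2, 1, 0, 0, 0, 0.2, 1, 0, 0, 0, 0.2, 1, 0, 0, 0, 0.2, 1, 0, 0, 0, 0.2, 1, 0, 0]}}

```text
clock: 7.28
position: [0.5114, -0.2803, 0.0303]
tool_rot: [-1.571, -0.0, -1.748]
force: [-0.9, -3.3, 2.0]
grip_width: 0.0
```

Call:
{"method": "drive_tool", "body": {"steps": [0, 0.2, 1, 0, 0, 0, 0.2, 1, 0, 0, 0, 0.2, 1, 0, 0, 0, 0.2, 1, 0, 0, 0, 0, 0, 0, 0]}}

```text
clock: 7.7
position: [0.5122, -0.2761, 0.0302]
tool_rot: [-1.571, 0.0, -1.748]
force: [-2.4, -3.7, 2.6]
grip_width: -0.0
```

Call:
{"method": "drive_tool", "body": {"steps": [0, 0.2, 1, 0, 0, 0, 0.2, 1, 0, 0, 0, 0.2, 1, 0, 0, 0, 0.2, 1, 0, 0, 0, 0.2, 1, 0, 0]}}

```text
clock: 8.12
position: [0.5123, -0.2751, 0.0305]
tool_rot: [-1.57, -0.004, -1.751]
force: [-7.1, -28.4, -0.3]
grip_width: 0.0003
```

Call:
{"method": "drive_tool", "body": {"steps": [0, 0.2, 1, 0, 0, 0, 0.2, 1, 0, 0, 0, 0, 0, 0, 0, 0, 0, 0, 0, 0, 0, 0, 0, 0, 0]}}

```text
clock: 8.53
position: [0.5123, -0.275, 0.0307]
tool_rot: [-1.569, -0.006, -1.752]
force: [-8.7, -33.2, -0.5]
grip_width: -0.0004
```

Call:
{"method": "drive_tool", "body": {"steps": [0, -1.8, -10, 0, 0, 0, -1.8, -10, 5, 0, 0, 0, 0, 25, 0, 0, 0, 0, 30, 0, 0, -4.4, 23.2, 0, 0]}}

```text
clock: 8.95
position: [0.5077, -0.2705, 0.095]
tool_rot: [-1.564, -0.003, -1.752]
force: [1.4, -1.0, 0.3]
grip_width: -0.0001
```

Call:
{"method": "drive_tool", "body": {"steps": [0, -4.4, 23.2, 0, 0, 0, -4.4, 23.2, 0, 0, 0, -4.4, 23.2, 0, 0, 0, -4.4, 23.2, 0, 0, 0, 0, 0, 0, 0]}}

```text
clock: 9.37
position: [0.4878, -0.1685, 0.0905]
tool_rot: [-1.572, 0.003, -1.743]
force: [1.9, 0.7, -0.7]
grip_width: 0.0001
```

Call:
{"method": "drive_tool", "body": {"steps": [0, 0, 0, -20, 0, 0, 0, 0, -20, 0, 0, 0, 0, -20, 0, 0, 0, 0, 0, 0, 0, 0, 0, 0, 0]}}

```text
clock: 9.78
position: [0.4877, -0.1732, 0.0301]
tool_rot: [-1.572, 0.001, -1.748]
force: [-0.2, -0.7, 0.0]
grip_width: 0.0
```

Call:
{"method": "drive_tool", "body": {"steps": [0, 4, -0.7, 0, 0, 0, 4, -0.7, 0, 0, 0, 3, -0.5, 0, 0, 0, 2, -0.4, 0, 0, 0, 1.5, -0.3, 0, 0]}}

```text
clock: 10.2
position: [0.5032, -0.176, 0.0308]
tool_rot: [-1.57, 0.0, -1.748]
force: [-0.2, 0.3, 0.2]
grip_width: -0.0
```

Call:
{"method": "drive_tool", "body": {"steps": [0, 1, -0.2, 0, 0, 0, 1, -0.2, 0, 0, 0, 1, -0.2, 0, 0, 0, 1, -0.2, 0, 0, 0, 0, 0, 0, 0]}}

```text
clock: 10.62
position: [0.5047, -0.1764, 0.03]
tool_rot: [-1.575, 0.0, -1.748]
force: [-10.1, 2.7, 7.3]
grip_width: 0.0002
```

Call:
{"method": "drive_tool", "body": {"steps": [0, 1, -0.2, 0, 0, 0, 0.5, -0.1, 0, 0, 0, 0, 0, 0, 0, 0, -10, 1.8, 0, 0, 0, -11, 2, 8, 0]}}

```text
clock: 11.03
position: [0.4863, -0.173, 0.0373]
tool_rot: [-1.572, 0.0, -1.748]
force: [-0.7, 0.5, -0.2]
grip_width: -0.0002
```

Call:
{"method": "drive_tool", "body": {"steps": [85, 0, 0, 38, 0, 85, 0, 0, 40, 0, 85, 0, 0, 40, 0, 85, 0, 0, 40, 0, 85, 0, 0, 40, 0]}}

```text
clock: 11.45
position: [0.4865, -0.1732, 0.2385]
tool_rot: [-1.571, 0.0, -1.748]
force: [0.9, -0.5, 0.3]
grip_width: 0.0603
```

Run:
```python
from workcell import monitor
o=monitor.observe(); print(o['position'],o['tool_rot'])
```

```text
[ 0.48653971 -0.17320287  0.23848289] [-1.57066158e+00  3.81021335e-05 -1.74834759e+00]
```

Call:
{"method": "drive_tool", "body": {"steps": [85, 1.2, 25, 1, -0.3, 85, 1.2, 25, 1, -0.3, 85, 1.2, 25, 1, -0.3, 85, 1.2, 25, 1, -0.3, 85, 1.2, 25, 1, -0.3]}}

```text
clock: 11.87
position: [0.4929, -0.0471, 0.2415]
tool_rot: [-1.571, 0.0, -1.775]
force: [0.9, 0.2, -0.5]
grip_width: 0.0851
```

Call:
{"method": "drive_tool", "body": {"steps": [85, 1.2, 25, 1, -0.3, 85, 1.2, 25, 1, -0.3, 85, 1.2, 25, 1, -0.3, 85, 1.2, 25, 1, -0.3, 85, 1.2, 25, 1, -0.3]}}

```text
clock: 12.28
position: [0.4989, 0.0779, 0.2464]
tool_rot: [-1.571, 0.0, -1.801]
force: [-0.6, 0.0, -0.9]
grip_width: 0.085
```

Call:
{"method": "drive_tool", "body": {"steps": [85, 1.3, 25, 1, -0.3, 85, 1.3, 25, 1, -0.3, 85, 1.3, 25, 1, -0.2, 85, 1.3, 25, 1, -0.2, 85, 1.3, 25, 1, -0.1]}}

```text
clock: 12.7
position: [0.5054, 0.2029, 0.2514]
tool_rot: [-1.571, -0.0, -1.82]
force: [0.3, 0.3, -0.1]
grip_width: 0.0849
```

Call:
{"method": "drive_tool", "body": {"steps": [85, 0, 0, -15, 0, 85, 0, 0, -20, 0, 85, 0, 0, -20, 0, 85, 0, 0, -15, 0, 85, 0, 0, 0, 0]}}

```text
clock: 13.12
position: [0.5042, 0.2012, 0.1787]
tool_rot: [-1.574, -0.003, -1.819]
force: [0.4, -0.1, 0.1]
grip_width: 0.0846
```

Run:
```python
from h import *
a=grab('top','top2');b=grab('scene','scene2')
R=lambda x:cv2.resize(x,(400,300),interpolation=cv2.INTER_CUBIC)
cv2.imwrite('pics/crop2.png',np.vstack([np.hstack([R(a['frame'][205:325,385:545]),R(b['frame'][265:415,80:280])]),np.hstack([R(a['frame'][230:335,200:340]),R(b['frame'][90:270,260:500])])])[:,:,::-1])
```

```text
(no output)
```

View pics/crop2.png

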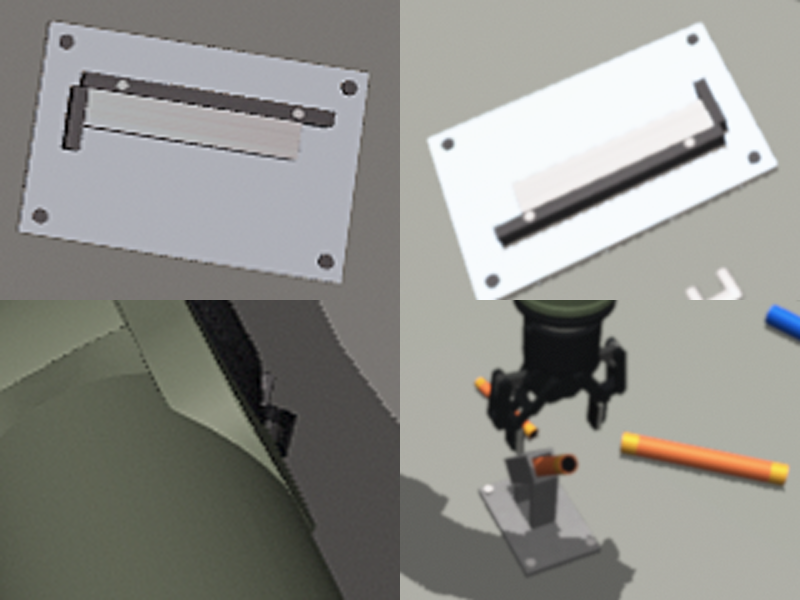

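Call:
{"method": "drive_tool", "body": {"steps": [85, 0, 0, -15, 0, 85, 0, 0, -15, 0, 85, 0, 0, -12, 0, 85, 0, 0, -7, 0, 85, 0, 0, 0, 0]}}

```text
clock: 13.63
position: [0.5055, 0.2017, 0.1321]
tool_rot: [-1.571, -0.0, -1.82]
force: [-0.3, -0.4, 0.4]
grip_width: 0.0849
```

Call:
{"method": "drive_tool", "body": {"steps": [40, 0, 0, 0, 0, 40, 0, 0, 0, 0, 30, 0, 0, 0, 0, 26, 0, 0, 0, 0, 26, 0, 0, 0, 0], "grip_force": 20}}

```text
clock: 14.05
position: [0.5057, 0.2018, 0.1327]
tool_rot: [-1.57, 0.0, -1.82]
force: [0.3, -0.3, -0.7]
grip_width: 0.0268
```

Call:
{"method": "drive_tool", "body": {"steps": [18, 0, 0, 0, 0, 15, 0, 0, 0, 0, 10, 0, 0, 0, 0, 10, 0, 0, 0, 0, 10, 0, 0, 0, 0], "grip_force": 20}}

```text
clock: 14.47
position: [0.5059, 0.202, 0.1326]
tool_rot: [-1.57, 0.001, -1.82]
force: [1.0, 2.5, 5.1]
grip_width: 0.021
```

Call:
{"method": "drive_tool", "body": {"steps": [10, 0, 0, 0, 0, 10, 0, 0, 0, 0, 10, 2.7, -0.7, 2.8, 0, 10, 4.1, -1, 4.2, 0, 10, 4.1, -1, 4.2, 0], "grip_force": 60}}

```text
clock: 14.88
position: [0.5162, 0.1992, 0.1434]
tool_rot: [-1.572, -0.0, -1.819]
force: [-0.8, 3.5, -3.0]
grip_width: 0.0204
```

Call:
{"method": "drive_tool", "body": {"steps": [10, 6.8, -1.7, 7.1, 0, 10, 6.8, -1.7, 7.1, 0, 10, 6.8, -1.7, 7.1, 0, 10, 6.8, -1.7, 7.1, 0, 10, 6.8, -1.7, 7.1, 0]}}

```text
clock: 15.3
position: [0.5514, 0.1899, 0.1799]
tool_rot: [-1.57, -0.0, -1.82]
force: [-1.2, 0.5, -2.3]
grip_width: 0.0206
```

Low forces; keep drawing.

Call:
{"method": "drive_tool", "body": {"steps": [10, 6.8, -1.7, 7.1, 0, 10, 6.8, -1.7, 7.1, 0, 10, 6.8, -1.7, 7.1, 0, 10, 6.8, -1.7, 7.1, 0, 10, 6.8, -1.7, 7.1, 0]}}

```text
clock: 15.72
position: [0.5851, 0.1819, 0.2152]
tool_rot: [-1.571, -0.0, -1.82]
force: [0.0, -0.5, -1.8]
grip_width: 0.0204
```

Call:
{"method": "drive_tool", "body": {"steps": [10, 6.8, -1.7, 7.1, 0, 10, 0, 0, 10, 0, 10, 0, 0, 15, 0, 10, 0, 0, 15, 0, 10, 0, 0, 0, 0]}}

```text
clock: 16.13
position: [0.5922, 0.1808, 0.2648]
tool_rot: [-1.568, 0.002, -1.82]
force: [0.8, 0.4, -1.1]
grip_width: 0.0206
```

Run:
```python
from h import *
from workcell import monitor
b=grab('scene','scene3'); cv2.imwrite('pics/crop3.png',b['frame'][60:300,240:560,::-1])
o=monitor.observe(); print(o['position'],o['force'])
```

```text
[0.59171019 0.18066202 0.2631949 ] [-0.55918672  0.29770853 -2.64768466]
```

View pics/crop3.png

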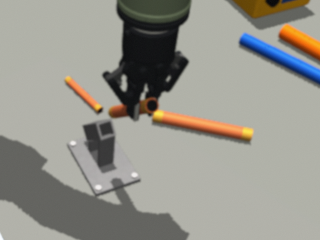

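Call:
{"method": "drive_tool", "body": {"steps": [10, -12.4, -27.2, 0, 0, 10, -12.4, -27.2, 0, 0, 10, -12.4, -27.2, 0, 0, 10, -12.4, -27.2, 0, 0, 10, -12.4, -27.2, 0, 0]}}

```text
clock: 16.6
position: [0.528, 0.0432, 0.261]
tool_rot: [-1.572, -0.0, -1.819]
force: [0.6, -0.9, -1.3]
grip_width: 0.0204
```

Call:
{"method": "drive_tool", "body": {"steps": [10, 0, 0, -25, 0, 10, 0, 0, -30, 0, 10, 0, 0, -30, 0, 10, 0, 0, -30, 0, 10, 0, 0, -15, 0]}}

```text
clock: 17.02
position: [0.5274, 0.0442, 0.1281]
tool_rot: [-1.575, -0.002, -1.819]
force: [-0.1, -0.1, -1.4]
grip_width: 0.0202
```

Call:
{"method": "drive_tool", "body": {"steps": [10, 0, 0, -4, 0, 10, 0, 0, -4, 0, 10, 0, 0, -4, 0, 10, 0, 0, -4, 0, 10, 0, 0, -4, 0], "grip_force": 20}}

```text
clock: 17.43
position: [0.5298, 0.0444, 0.1121]
tool_rot: [-1.569, 0.001, -1.82]
force: [-0.0, -0.5, -1.7]
grip_width: 0.0205
```

Call:
{"method": "drive_tool", "body": {"steps": [10, 0, 0, -4, 0, 10, 0, 0, -4, 0, 10, 0, 0, -4, 0, 10, 0, 0, -4, 0, 10, 0, 0, 0, 0]}}

```text
clock: 17.85
position: [0.5291, 0.0444, 0.095]
tool_rot: [-1.571, -0.0, -1.82]
force: [-0.1, -0.1, -0.1]
grip_width: 0.0201
```

Call:
{"method": "drive_tool", "body": {"steps": [10, 3.9, -1, -4, 0, 10, 3.9, -1, -4, 0, 10, 3.9, -1, -4, 0, 10, 3.9, -1, -4, 0, 10, 0, 0, 0, 0]}}

```text
clock: 18.27
position: [0.5458, 0.0401, 0.0789]
tool_rot: [-1.57, 0.0, -1.82]
force: [2.0, 0.7, 5.8]
grip_width: 0.0203
```

Run:
```python
from h import *
b=grab('scene','scene4'); cv2.imwrite('pics/crop4.png',cv2.resize(b['frame'][140:380,160:480,::-1],(640,480)))
```

```text
(no output)
```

View pics/crop4.png

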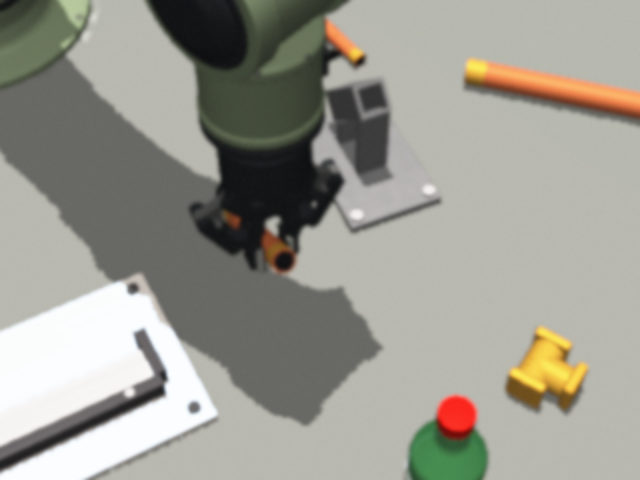

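Call:
{"method": "drive_tool", "body": {"steps": [10, 4.2, -1.1, -6, 0, 10, 4.2, -1.1, -6, 0, 10, 4.2, -1.1, -6.7, 0, 10, 3, -0.8, -6.6, 0, 10, 3, -0.8, -7, 0]}}

```text
clock: 18.73
position: [0.564, 0.0353, 0.047]
tool_rot: [-1.57, 0.0, -1.82]
force: [3.3, 0.1, 4.9]
grip_width: 0.0207
```

Call:
{"method": "drive_tool", "body": {"steps": [10, 3, -0.8, -7, 0, 10, 1.7, -0.4, -5, 0, 10, 1.4, -0.4, -5, 0, 10, 1.4, -0.4, -5, 0, 10, 0, 0, 0, 0]}}

```text
clock: 19.15
position: [0.5704, 0.0333, 0.0242]
tool_rot: [-1.572, -0.001, -1.82]
force: [0.7, 0.9, 0.8]
grip_width: 0.0207
```

Call:
{"method": "drive_tool", "body": {"steps": [10, 0.5, -0.1, -2.5, 0, 10, 0.5, -0.1, -2.5, 0, 10, 0, 0, -1.5, 0, 10, 0, 0, 0, 0, 10, 0, 0, 0, 0]}}

```text
clock: 19.57
position: [0.5719, 0.0333, 0.0188]
tool_rot: [-1.571, -0.0, -1.82]
force: [-0.6, 0.0, 2.4]
grip_width: 0.0204
```

Call:
{"method": "drive_tool", "body": {"steps": [22, 0, 0, 0, 0, 24, 0, 0, 0, 0, 26, 0, 0, 0, 0, 28, 0, 0, 0, 0, 30, 0, 0, 0, 0]}}

```text
clock: 19.98
position: [0.572, 0.0333, 0.0188]
tool_rot: [-1.571, 0.0, -1.82]
force: [-0.4, -0.8, 0.1]
grip_width: 0.03
```

Call:
{"method": "drive_tool", "body": {"steps": [34, 0, 0, 0, 0, 40, 0, 0, 0, 0, 46, 0, 0, 0, 0, 50, 0, 0, 0, 0, 50, 0, 0, 0, 0]}}

```text
clock: 20.4
position: [0.572, 0.0333, 0.0188]
tool_rot: [-1.571, 0.0, -1.82]
force: [0.5, -0.2, -0.0]
grip_width: 0.05
```

Call:
{"method": "drive_tool", "body": {"steps": [70, 0, 0, 10, 0, 85, 0, 0, 20, 0, 85, 0, 0, 35, 0, 85, 0, 0, 35, 0, 85, 0, -15, 35, 0]}}

```text
clock: 20.82
position: [0.5716, 0.0209, 0.156]
tool_rot: [-1.571, 0.001, -1.816]
force: [0.5, 0.6, -0.1]
grip_width: 0.085
```

Call:
{"method": "drive_tool", "body": {"steps": [85, 0, -40, 0, 0, 85, 0, -40, 0, 0, 85, 0, -40, 0, 0, 85, 0, -40, 0, 0, 85, 0, 0, 0, 0]}}

```text
clock: 21.23
position: [0.5707, -0.1508, 0.1548]
tool_rot: [-1.569, -0.004, -1.829]
force: [-0.8, -1.4, -0.0]
grip_width: 0.0851
```

Run:
```python
from h import *
from workcell import monitor
o=monitor.observe(); print(o['position'],o['tool_rot'])
P0=np.array([.528,.044,.011])
for n in('top','scene'):
    d=grab(n,n+'5'); hsv=cv2.cvtColor(d['frame'],cv2.COLOR_RGB2HSV)
    m=(((hsv[...,0]<25))&(hsv[...,1]>110)&(hsv[...,2]>40))
    k,l,st,ce=cv2.connectedComponentsWithStats(m.astype(np.uint8)); pp=proj(d,P0)[0]
    i=min([j for j in range(1,k) if st[j,4]>200],key=lambda j:np.hypot(*(ce[j]-pp)))
    c,r=quad(l==i); b=cv2.boxPoints(r); W=onz(d,b,.011)
    e=np.array([W[1]-W[0],W[2]-W[1]]); L=np.linalg.norm(e,axis=1); v=e[L.argmax()]
    print(n,pp,ce[i],st[i],W.mean(0).round(4),'L',L.round(3),'dir',np.degrees(np.arctan(v[1]/v[0])).round(1))
a=ld('top5');b=ld('scene5')
cv2.imwrite('pics/crop5.png',np.hstack([a['frame'][180:420,180:500],b['frame'][180:420,160:480]])[:,:,::-1])
```

```text
[ 0.57074501 -0.15082495  0.15481732] [-1.56930315 -0.00374766 -1.8287184 ]
top [346.25374751 256.01971517] [347.22566372 255.9789823 ] [332 214  31  86 904] [0.5284 0.042  0.011 ] L [0.172 0.021] dir -14.5
scene [293.01980928 280.21223919] [293.28440367 280.18348624] [273 244  42  74 872] [0.5227 0.0455 0.011 ] L [0.024 0.179] dir -14.4
```

View pics/crop5.png

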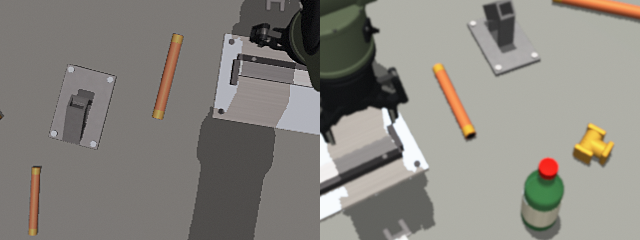

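Call:
{"method": "drive_tool", "body": {"steps": [85, -8.8, 37, 0, 0, 85, -8.8, 37, 0, 0, 85, -8.8, 37, 0, 0, 85, -8.8, 37, 0, 0, 85, -8.8, 37, 0, 0]}}

```text
clock: 21.75
position: [0.5269, 0.0464, 0.1543]
tool_rot: [-1.571, 0.001, -1.818]
force: [1.4, 0.7, 0.1]
grip_width: 0.0847
```

Call:
{"method": "drive_tool", "body": {"steps": [85, 0, 0, -20, 0, 85, 0, 0, -25, 0, 85, 0, 0, -25, 0, 85, 0, 0, -20, 0, 85, 0, 0, 0, 0]}}

```text
clock: 22.17
position: [0.5259, 0.0447, 0.0611]
tool_rot: [-1.575, -0.001, -1.817]
force: [-2.1, 0.6, 0.5]
grip_width: 0.0851
```

Call:
{"method": "drive_tool", "body": {"steps": [85, 0, 0, 0, 0, 85, 0, 0, 0, 0, 85, 0, 0, 0, 0, 85, 0, 0, 0, 0, 85, 0, 0, 0, 0]}}

```text
clock: 22.58
position: [0.5284, 0.0433, 0.0647]
tool_rot: [-1.57, 0.001, -1.82]
force: [-0.3, -0.0, -0.3]
grip_width: 0.0847
```

Call:
{"method": "drive_tool", "body": {"steps": [85, 0, 0, -15, 0, 85, 0, 0, -14, 0, 85, 0, 0, -10, 0, 85, 0, 0, -5, 0, 85, 0, 0, -3, 0]}}

```text
clock: 23.0
position: [0.5278, 0.0432, 0.0163]
tool_rot: [-1.571, -0.0, -1.82]
force: [0.1, 0.4, -0.1]
grip_width: 0.0847
```

Call:
{"method": "drive_tool", "body": {"steps": [50, 0, 0, 0, 0, 40, 0, 0, 0, 0, 34, 0, 0, 0, 0, 30, 0, 0, 0, 0, 26, 0, 0, 0, 0]}}

```text
clock: 23.42
position: [0.5282, 0.0433, 0.0172]
tool_rot: [-1.57, 0.0, -1.82]
force: [0.6, 0.1, -0.0]
grip_width: 0.0267
```

Call:
{"method": "drive_tool", "body": {"steps": [24, 0, 0, 0, 0, 22, 0, 0, 0, 0, 18, 0, 0, 0, 0, 10, 0, 0, 0, 0, 10, 0, 0, 0, 0], "grip_force": 60}}

```text
clock: 23.83
position: [0.5281, 0.0433, 0.0172]
tool_rot: [-1.571, 0.0, -1.82]
force: [-2.6, -0.7, 7.8]
grip_width: 0.0198
```

Call:
{"method": "drive_tool", "body": {"steps": [10, 0, 0, 0, 0, 10, 0, 0, 5, 0, 10, 0, 0, 10, 0, 10, 0, 0, 15, 0, 10, 0, 0, 15, 0]}}

```text
clock: 24.25
position: [0.5277, 0.0432, 0.0628]
tool_rot: [-1.571, -0.0, -1.82]
force: [-0.8, -1.1, -1.2]
grip_width: 0.0195
```

Run:
```python
from h import *
d=ld('top2'); im=d['frame'].astype(int)
m=np.zeros((480,640),bool); w=im[200:330,380:545]; m[200:330,380:545]=(w.min(2)>125)&(w[...,2]-w[...,0]<5)
m=cv2.morphologyEx(m.astype(np.uint8),cv2.MORPH_OPEN,np.ones((3,3)))
c,r=quad(m); P=onz(d,cv2.boxPoints(r),.030); L=P[np.argsort(P[:,1])]; v=L[2:].mean(0)-L[:2].mean(0)
print(P.mean(0),np.degrees(np.arctan2(-v[0],v[1])),np.linalg.norm(v))
d=ld('scene2'); 
q=np.array([(492,437-300+300)])  # plate corners in scene crop panel
q=np.array([(427-400,138),(702-400,22),(778-400,165)],float); uv=np.c_[80+q[:,0]*.5,265+q[:,1]*.5]
S=onz(d,uv,.010); print('board scene',S.round(4).tolist(),'centre',((S[0]+S[2])/2).round(4))
```

```text
[ 0.53066729 -0.18135348  0.03      ] -9.573830738618318 0.17018469869724673
board scene [[0.4035, -0.2994, 0.01], [0.4469, -0.0424, 0.01], [0.6152, -0.0708, 0.01]] centre [ 0.5093 -0.1851  0.01  ]
```

Call:
{"method": "drive_tool", "body": {"steps": [10, 0, 0, 25, 0, 10, 0, 0, 30, 0, 10, 0, 0, 30, 0, 10, 0, 0, 30, 0, 10, 0, 0, 25, 0]}}

```text
clock: 24.67
position: [0.5279, 0.0432, 0.2048]
tool_rot: [-1.569, 0.001, -1.82]
force: [0.5, -0.2, -2.2]
grip_width: 0.02
```

Call:
{"method": "drive_tool", "body": {"steps": [10, 0.2, -14.9, 0, 6.3, 10, 0.2, -14.9, 0, 6.3, 10, 0.2, -14.9, 0, 6.3, 10, 0.2, -14.9, 0, 6.3, 10, 0.2, -14.9, 0, 6.3]}}

```text
clock: 25.08
position: [0.5287, -0.032, 0.2026]
tool_rot: [-1.57, -0.0, -1.264]
force: [1.3, 0.2, -1.0]
grip_width: 0.0195
```

Call:
{"method": "drive_tool", "body": {"steps": [10, 0.2, -14.9, 0, 6.3, 10, 0.2, -14.9, 0, 6.3, 10, 0.2, -14.9, 0, 6.3, 10, 0.2, -14.9, 0, 6.3, 10, 0.2, -14.9, 0, 6.3]}}

```text
clock: 25.5
position: [0.5296, -0.1066, 0.2026]
tool_rot: [-1.571, -0.0, -0.715]
force: [-0.3, 0.3, -1.4]
grip_width: 0.0199
```

Call:
{"method": "drive_tool", "body": {"steps": [10, 0.2, -14.9, 0, 6.3, 10, 0.2, -14.9, 0, 6.3, 10, 0.2, -14.9, 0, 6.3, 10, 0.2, -14.9, 0, 6.3, 10, 0.2, -14.9, 0, 6.1]}}

```text
clock: 25.92
position: [0.5306, -0.1812, 0.2026]
tool_rot: [-1.571, -0.0, -0.169]
force: [-0.2, 0.4, -1.3]
grip_width: 0.02
```

Call:
{"method": "drive_tool", "body": {"steps": [10, 0, 0, -10, 0, 10, 0, 0, -15, 0, 10, 0, 0, -15, 0, 10, 0, 0, -15, 0, 10, 0, 0, -6, 0]}}

```text
clock: 26.33
position: [0.53, -0.1798, 0.1394]
tool_rot: [-1.571, 0.002, -0.175]
force: [-1.4, 0.7, -1.9]
grip_width: 0.0199
```

Call:
{"method": "drive_tool", "body": {"steps": [10, 0, 0, 0, 0, 10, 0, 0, 0, 0, 10, 0, 0, 0, 0, 10, 0, 0, 0, 0, 10, 0, 0, 0, 0]}}

```text
clock: 26.75
position: [0.5312, -0.1803, 0.1415]
tool_rot: [-1.571, -0.001, -0.174]
force: [-0.1, -0.1, -1.4]
grip_width: 0.0199
```

Run:
```python
from h import *
a=grab('top','top6');b=grab('scene','scene6')
cv2.imwrite('pics/crop6.png',np.hstack([cv2.resize(a['frame'][190:340,370:570],(400,300),interpolation=cv2.INTER_CUBIC),cv2.resize(b['frame'][220:430,50:330],(400,300),interpolation=cv2.INTER_CUBIC)])[:,:,::-1])
```

```text
(no output)
```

View pics/crop6.png

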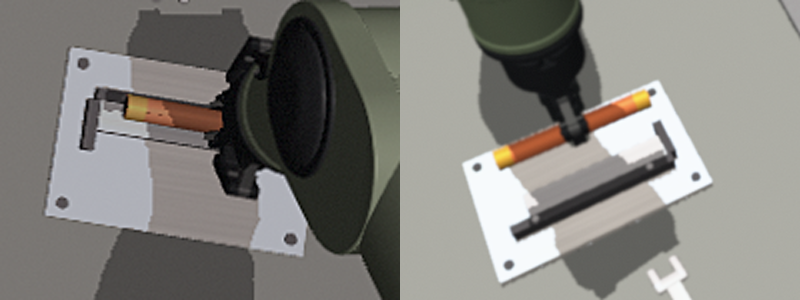

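Run:
```python
from h import *
B=np.array([.531,-.180])
for n in('scene','top'):
    d=ld(n+'6'); hsv=cv2.cvtColor(d['frame'],cv2.COLOR_RGB2HSV)
    m=(((hsv[...,0]<27))&(hsv[...,1]>110)&(hsv[...,2]>40)); z=np.zeros_like(m)
    if n=='scene': z[270:350,100:250]=1
    else: z[225:270,420:485]=1
    ys,xs=np.nonzero(m&z); p=np.c_[xs,ys].astype(np.float32)
    v=cv2.fitLine(p,cv2.DIST_HUBER,0,.01,.01).ravel(); t=(p-v[2:])@v[:2]
    e=np.array([v[2:]+v[:2]*t.min(),v[2:]+v[:2]*t.max()])
    W=onz(d,e,.135); dv=W[1]-W[0]
    print(n,e.round(1).tolist(),W.round(4).tolist(),'mid',W.mean(0).round(4),'len',np.linalg.norm(dv).round(4),'yaw',np.degrees(np.arctan(-dv[0]/dv[1])).round(2))
    y=np.radians(-10); ey=np.array([-np.sin(y),np.cos(y)])
    for tilt in(-3,0,3):
        E=[[*(B+s*.085*ey),.135+s*.085*np.sin(np.radians(tilt))] for s in(-1,1)]; print(' pred tilt',tilt,proj(d,E).round(1).tolist())
```

```text
scene [[116.9000015258789, 332.29998779296875], [224.5, 287.20001220703125]] [[0.5147, -0.2641, 0.135], [0.5446, -0.0952, 0.135]] mid [ 0.5296 -0.1797  0.135 ] len 0.1716 yaw -10.05
 pred tilt -3 [[116.7, 331.4], [224.7, 289.7]]
 pred tilt 0 [[117.6, 332.9], [224.3, 288.1]]
 pred tilt 3 [[118.5, 334.4], [223.9, 286.5]]
top [[432.0, 242.60000610351562], [481.29998779296875, 251.10000610351562]] [[0.5462, -0.0991, 0.135], [0.5312, -0.186, 0.135]] mid [ 0.5387 -0.1426  0.135 ] len 0.0881 yaw -9.85
 pred tilt -3 [[526.2, 259.3], [429.9, 243.1]]
 pred tilt 0 [[525.2, 259.4], [430.4, 242.9]]
 pred tilt 3 [[524.2, 259.5], [431.0, 242.7]]
```

Run:
```python
from workcell import workorder,monitor
o=monitor.observe(); print(o['clock'],o['qd'].round(3),o['force'].round(1),o['grip_width'])
print(workorder.job_done())
```

```text
26.85 [-0.     0.004  0.002  0.001  0.    -0.002  0.001] [-0.2  0.4 -2.3] 0.01950006879572257
the job is handed in; nothing more can be done
None
```

I finished the job and handed it in at 26.9 s, with the pipe held level over the gauge bar; no verdict was reported.

**Bar:** I slid it on the board with closed fingers, first against the fence, then against the end stop at about 33 N, and then pressed it to the fence again. Both camera views show it flush on both faces.

**Pipe:** I drew it straight out of the sleeve, with the reported forces under 4 N. The tool can only turn about the vertical. So I levelled the pipe by pivoting its lower end on the bench, released it there and regripped it at its middle from above. I then carried it over the bar.

**Last checks:**
- **Height:** the pipe axis is at about z = 0.135 m, so its underside is about 94 mm above the bar's top and its axis about 105 mm above.
- **Centring and alignment:** it is centred over the bar to about 2 mm, its yaw is within about 0.5° of the bar's, and it is level to about 1–2°.
- **Hold:** the arm was still at hand-in, and the force on the tool matched the pipe's weight to within about 1 N. The bottle, tee and wrench were not touched.

**Disagreements:** The two cameras differed by 2–6 mm on some positions, so I used averages or cross-checked values. In the final top view the arm hid one end of the pipe, so its centring rests mainly on the scene camera. The gripper reads 19.5 mm on the 22 mm pipe, perhaps because the pads give; the pipe showed no slip.

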